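Show how to balance the urine centrifuge

TASK

Show the trainee how to balance the centrifuge: point down at the one tube in the rack that matches those already in the rotor (long, with a ribbed screw cap), then at the empty rotor place straight across from the rotor tube that has no partner, and finish while still pointing there. Hold your fingertips still over the middle of each for about two seconds, no more than about 5 cm above it, and come straight down on it from well above, so that you never hover low over any other tube or place. Touch nothing: nothing is picked up or moved.

Things in the scene. Friction and masses are not known exactly. Their poses are not given: they have to be found in the camera images.
- long_capped_top (a point): top centre of the balance tube: the tube in the rack that is of the same kind as those in the rotor, 17 mm across, 120 mm tall over its ribbed 22 mm screw cap (17 mm high). It stands upright, loose, in one of the holes of the blue rack; its top is about 128 mm above the table. z is up.
- long_open_top (a point): mouth centre of a tube of the same kind without its cap, 112 mm tall, 17 mm across, open at the top, upright in the rack; top about 120 mm above the table. Not the one wanted.
- middling_top (a point): top centre of a slimmer round-bottomed tube with a smooth push-in stopper 18 mm across, 96 mm tall, upright in the rack; top about 104 mm above the table. Not the one wanted.
- short_top (a point): top centre of a short round-bottomed tube with the same smooth stopper, 78 mm tall, upright in the rack; top about 86 mm above the table. Not the one wanted.
- rack: blue plastic tube rack, fixed, 82 x 190 mm and 68 mm high, two rows of five holes 36 mm apart between the rows (x) and 34 mm apart along the row (y); only four holes are filled, and which tube stands in which of the four varies. Origin: centre of its underside on the table; y runs along its length.
- centrifuge: white bench centrifuge, fixed, 270 mm wide (y), 340 deep (x), top deck 190 mm high. Origin: centre of its underside; its front panel faces its -x, roughly world +y. Its lid stands open along the rear edge (x = +160 mm), leaning 25 degrees back from the bowl, up to 0.45 m above the table. The open bowl, 232 mm across, is centred at x = +20 mm; the rotor in it tops out about level with the deck.
- place_1 (a point): mouth centre of place 1 of the rotor. The aluminium rotor has six sleeves leaning 30 degrees, tops inward; mouths 19 mm across inside, on a 50 mm radius circle, 60 degrees apart, numbered anticlockwise from above, 168 mm above the table. Three hold a tube, three are empty. The rotor stands at any angle and turns if pushed. z is up.
- place_2 (a point): mouth centre of place 2 of the rotor, like place 1.
- place_3 (a point): mouth centre of place 3 of the rotor, like place 1.
- place_4 (a point): mouth centre of place 4 of the rotor, like place 1.
- place_5 (a point): mouth centre of place 5 of the rotor, like place 1.
- place_6 (a point): mouth centre of place 6 of the rotor, like place 1.
- rotor_tube_a_cap (a point): screw cap's top centre of one of the three rotor tubes, same kind as the balance tube; little but the 22 mm cap shows. It lies 12 mm further inward and 22 mm higher than the mouth of its place (190 mm above the table). Two of the three tubes stand straight across from each other; the third faces an empty place.
- rotor_tube_b_cap (a point): top centre of the screw cap of another of the three tubes in the rotor, like rotor_tube_a_cap.
- rotor_tube_c_cap (a point): top centre of the screw cap of another of the three tubes in the rotor, like rotor_tube_a_cap.

How it is judged:
By the outcome, as a careful person would: the job done as asked, in the order asked, and still so for the second after the job is handed in, with the robot touching nothing.
It also fails if it takes over 38 s, if anything falls off the work surface, if the arm or the gripper's body presses on something with over 40 N, if the wrist force passes 120 N, or if a joint passes its speed limit or range.

ROBOT

A 6-joint arm with a two-finger parallel gripper is mounted at the origin on the work surface. World frame = base frame: x ahead of the robot, y to its left, z up, the work surface at z = 0. Lengths are in m, angles in rad, forces in N, time in s.
With the tool pointing down it reaches from about 0.3 to 0.875 m from the base axis. Payload 4.2 kg.
Tool frame: the origin (TCP) lies between the finger pads, 19 mm behind the fingertips; this is the grasp point; z points along the fingers, y is the line along which they close (so a half turn about z gives the same grasp; the last joint's range is limited). The gripper opens to 85 mm and grips with 20 to 120 N. Pads are 22 mm wide; open, the fingers measure 114 mm over their backs; the gripper's body (76 mm by 85 mm) begins 54 mm behind the grasp point. The pads swing forward as they close: fully open they stand 13 mm farther back than shut.
Start: joints at [1.29, 0.32, 1.565, -0, 1.257, -0.02], TCP at [0.148, 0.556, 0.25] pointing down, gripper open.
Joint ranges: [-3.11, 3.11], [-0.84, 2.01], [0.21, 2.61], [-1.34, 4.49], [0.05, 2.63], [-2.56, 2.56]. Speed limits (rad/s): [2.57, 2.57, 3.14, 3.14, 3.14, 3.14].

INTERFACE

Orientations are given as a unit quaternion [x, y, z, w].
In Python, from cell import manip gives the robot as it stands.
- The arm moves only by the tool tcp_steps, called after "Request:" as name(argument=value, ...), one argument or row to a line, values as JSON. Schema: {"type":"object","properties":{"offsets":{"type":"string"},"aperture":{"type":"number"},"grip_n":{"type":"number"},"only":{"type":"string"},"quiet":{"type":"boolean"},"lines":{"type":"string"}},"required":["offsets"],"additionalProperties":false}. offsets is a string of 1 to 12 rows, one to a line, with the numbers parted by commas; each row has 4 numbers: dx, dy, dz in shares of the most that a row can go, 1 being 50 mm, then a turn about the tool's z in units of 0.2 rad; each row shifts and turns the commanded pose from where the row before left it, along the tool's axes as they then stand; what a row does not reach is not made up. A row lasts 1/10 s, in which the tool goes at most 0.05 m and 0.15 rad, less where a joint would pass 70% of its speed; a pose out of reach is approached as far as the arm can. aperture is the finger opening in m, set as the call begins (left out keeps the last). The fingers move at their own pace and stop on an object; grip_n is the grip in N (left out, the last holds). Time passes only in rows, so rows that do not move let the fingers close. The tool returns the time, the measured TCP pose, the force, the opening and the grip force at its end. only (a regular expression) keeps the lines of the reply that match it, lines (a string "A,B") keeps lines A to B, and quiet returns only ok. Input that does not fit is refused with a message, and nothing moves.
- manip.observe(): the state, without advancing time (a new reading comes with each control period).
- manip.grab_frame(name): name is "scene" or "side" or "wrist"; returns a dict with "color" (400x640x3 uint8, blue, green, red), "fov_y" (degrees; the focal length in pixels is half the picture's height over the tangent of half this angle, whatever the lens; pixels are square), "cx", "cy" (the principal point, pixels), "k1" (the pictures are not rectified: a ray, as slopes to the right and down, at radius r is drawn at 1 + k1 r^2 times it, then the intrinsics apply), "R" (3x3) and "t" (3): a world point X has camera coordinates R X + t; the wrist camera has in their place "tool_from_camera" (4x4, takes a point from camera to tool coordinates, whose origin is the TCP and whose axes are the flange's). Camera axes: x right, y down, z forward; pixel columns grow to the right and rows downward; lengths in m; the calibration is good to about 2 mm. A picture is of the moment at which its call begins: read the wrist's pose just before it. There is no depth.
- manip.finish_job(): hands the job in; it is judged then, once.
The state is a dict: "time_s": time; "joints": joint angles; "dq": joint speeds; "tau": joint torques, N m; "ee_pos": TCP position; "ee_rot": TCP orientation; "force": force on the tool from outside, world axes, zero at the start; "wrist_torque": the same for the moment, N m; "width": finger opening in m; "gripper_force": force on a finger pad.
Only numpy, scipy, OpenCV 4.12 (cv2) and the standard library are available. Lean on these libraries where they do the work, as an engineer would, in place of code of your own. Each camera call takes 0.05 s, during which the arm holds its last target. There are 200 camera calls.

## Working session

There is one attempt and no reset: what is moved stays moved. The work goes in short steps, Python scripts to look and compute and a tool call to move; the robot and the scene stay as the last step left them, time stands still between calls to the robot, and variables do not carry over. Pictures are saved under pics/ and viewed, at most 10 in all, crops included, and the job is handed in when it is done.

```bash
ls; mkdir -p pics
```

Run:
```python
from cell import manip
import cv2
s=manip.observe(); print(s['time_s'],s['ee_pos'],s['ee_rot'],s['width'])
for n in ("scene","side","wrist"):
    f=manip.grab_frame(n); cv2.imwrite(f"pics/{n}0.png",f["color"])
    print({k:v for k,v in f.items() if k!="color"})
```

```text
cell.py
pics
0.0 [0.14814068 0.55513899 0.24916199] [ 1.30014721e-01  9.91511648e-01 -8.97756296e-04 -1.34611594e-04] 0.08518382394401214
{'fov_y': 44.69316188008547, 'cx': 320.71910660698677, 'cy': 201.09639702492717, 'k1': -0.1441720117871886, 'R': array([[ 0.80976952,  0.58656735,  0.01456286],
       [ 0.35726285, -0.47321729, -0.80525068],
       [-0.46544236,  0.65727022, -0.59275565]]), 't': array([-0.46185441, -0.07524911,  1.31643201])}
{'fov_y': 57.062031101651776, 'cx': 316.2665913628638, 'cy': 194.32439705523313, 'k1': -0.014270138631471216, 'R': array([[-0.75115275, -0.65975665,  0.02215199],
       [-0.3618396 ,  0.38343453, -0.84973529],
       [ 0.55212468, -0.64629647, -0.52674398]]), 't': array([0.43526278, 0.2966816 , 0.54272484])}
{'fov_y': 60.070398028919044, 'cx': 317.04566375421865, 'cy': 201.04599247139234, 'k1': -0.0028954404915095926, 'tool_from_camera': array([[-3.11479437e-04, -9.58057817e-01, -2.86574813e-01,
         7.30570896e-02],
       [ 9.99999860e-01, -4.20972304e-04,  3.20462262e-04,
         3.89987064e-04],
       [-4.27661434e-04, -2.86574673e-01,  9.58057814e-01,
        -1.23275204e-01],
       [ 0.00000000e+00,  0.00000000e+00,  0.00000000e+00,
         1.00000000e+00]])}
```
View pics/scene0.png

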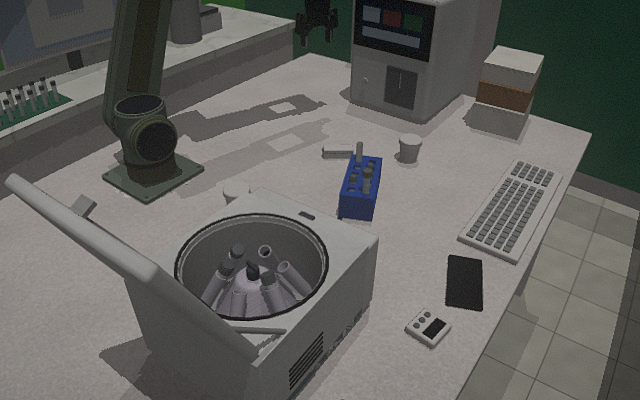

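View pics/side0.png

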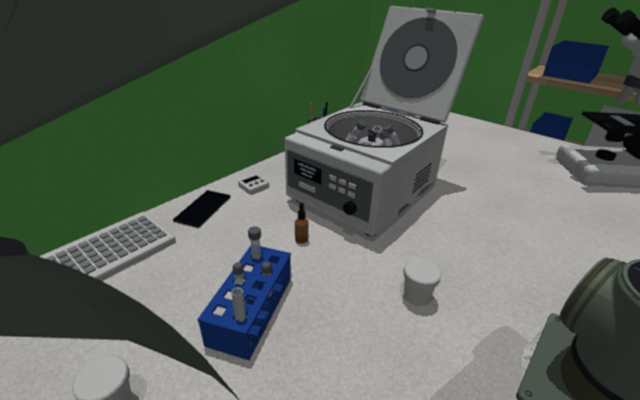

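View pics/wrist0.png

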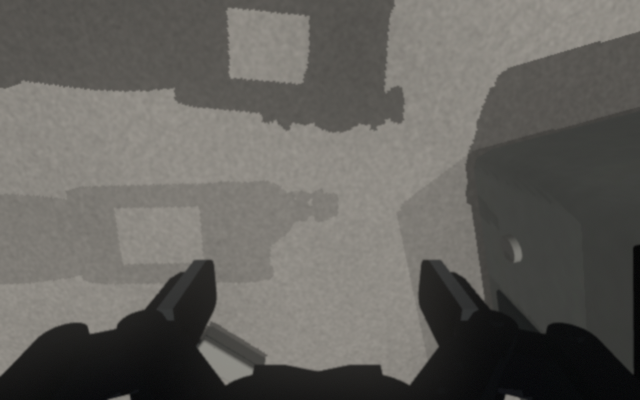

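The scene view shows the rack at about (360,185) and the rotor at about (252,268). The side view shows a tall capped tube at (254,232), an open long one at about (238,290), and two stoppered tubes at (238,268) and (266,267). The wrist camera sees only the table and the grey box. Next I'll enlarge the crops.

Create h.py:
```python
import numpy as np, cv2
from cell import manip
from scipy.spatial.transform import Rotation as Ro
def K(f):
    F=200/np.tan(np.radians(f["fov_y"]/2)); return np.array([[F,0,f["cx"]],[0,F,f["cy"]],[0,0,1.]])
def pose(f,s=None):
    if "R" in f: return f["R"],f["t"]
    T=np.eye(4);T[:3,:3]=Ro.from_quat(s["ee_rot"]).as_matrix();T[:3,3]=s["ee_pos"]
    T=np.linalg.inv(T@f["tool_from_camera"]); return T[:3,:3],T[:3,3]
def ray(f,uv,s=None):
    R,t=pose(f,s)
    p=cv2.undistortPoints(np.array([[uv]],float),K(f),np.array([f["k1"],0,0,0.]))[0,0]
    d=R.T@np.array([*p,1]); return -R.T@t,d/np.linalg.norm(d)
def onz(f,uv,z,s=None):
    o,d=ray(f,uv,s); return o+d*(z-o[2])/d[2]
def proj(f,X,s=None):
    R,t=pose(f,s)
    return cv2.projectPoints(np.array([X],float),cv2.Rodrigues(R)[0],t,K(f),np.array([f["k1"],0,0,0.]))[0].ravel()
def tri(*rs):
    A=0;b=0
    for o,d in rs:
        P=np.eye(3)-np.outer(d,d);A=A+P;b=b+P@o
    X=np.linalg.solve(A,b); return X,[np.linalg.norm((np.eye(3)-np.outer(d,d))@(X-o)) for o,d in rs]
```

Run:
```python
from h import *
a=cv2.imread('pics/scene0.png');b=cv2.imread('pics/side0.png')
up=lambda i,x,y,w,h,k:cv2.resize(i[y:y+h,x:x+w],None,fx=k,fy=k,interpolation=cv2.INTER_CUBIC)
c1=up(a,330,130,60,100,5); c2=up(b,195,215,100,100,5)
c3=np.hstack([c1,c2]);cv2.imwrite('pics/c_rack.png',c3)
c4=np.vstack([up(a,170,205,160,115,5)[:,:800]]);cv2.imwrite('pics/c_rotor.png',c4)
f=manip.grab_frame("scene");g=manip.grab_frame("side")
print(onz(f,(252,270),.19),onz(f,(360,172),.07))
print(onz(g,(254,232),.128),onz(g,(238,290),.12),onz(g,(374,130),.19))
```

```text
[ 0.61319549 -0.24699049  0.19      ] [0.50452606 0.25567767 0.07      ]
[0.5509885  0.20311135 0.128     ] [0.46982298 0.30404773 0.12      ] [ 0.58399335 -0.21381102  0.19      ]
```

View pics/c_rack.png

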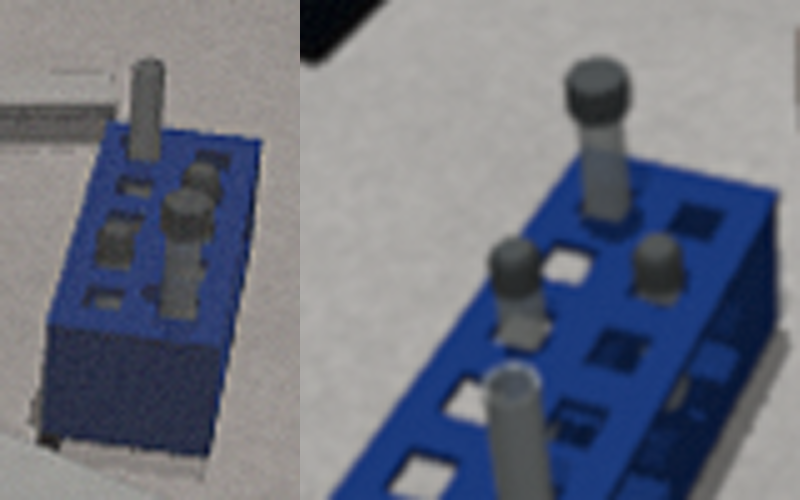

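View pics/c_rotor.png

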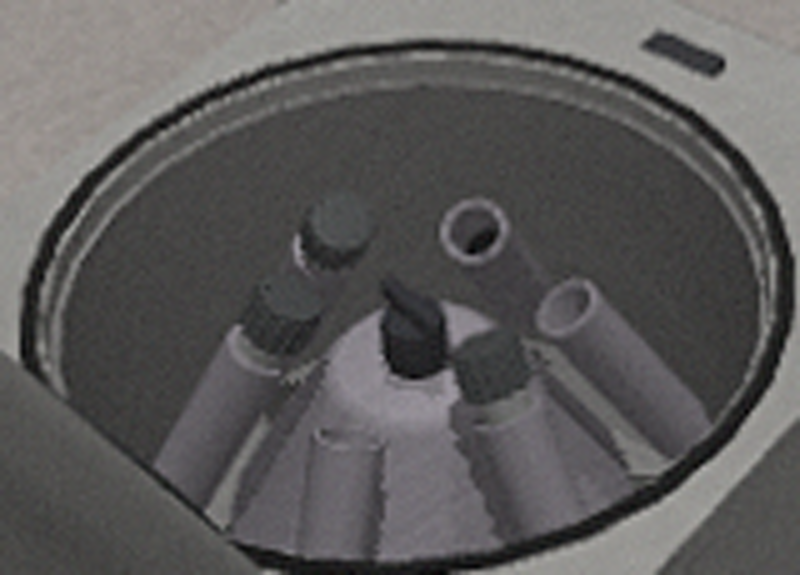

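The rack crop shows the ribbed-cap long tube with its cap top at crop (187,203) in scene and (598,75) in side. The stoppered ones are smooth and lower, and the open long tube stands at the far end. In the rotor crop the caps are at (342,225), (288,295) and (492,352), and the empty mouths at (474,232), (570,307) and (347,437). The tube at (288,295) has no partner, and the place across from it is (570,307).

Run:
```python
from h import *
f=manip.grab_frame("scene");g=manip.grab_frame("side")
A=lambda x,y:((170+(x+.5)/5-.5),(205+(y+.5)/5-.5))
S=lambda x,y:((330+(x+.5)/5-.5),(130+(y+.5)/5-.5))
D=lambda x,y:((195+(x-300+.5)/5-.5),(215+(y+.5)/5-.5))
X,e=tri(ray(f,S(187,201)),ray(g,D(598,73)));print('captube',X,e, onz(f,S(187,201),.128),onz(g,D(598,73),.128))
for n,a,b in (('open',(149,64),(514,380)),('m',(202,170),(657,245)),('s',(118,228),(515,250))): print(n,*tri(ray(f,S(*a)),ray(g,D(*b))))
C=[onz(f,A(*p),.19) for p in ((342,217),(288,287),(492,344))]
M=[onz(f,A(*p),.168) for p in ((474,232),(570,307),(347,437))]
c=(C[0]+C[2])[:2]/2; print('centre',c)
for n,P in (('cap',C),('mouth',M)):
    for p in P: d=p[:2]-c; print(n,p.round(4),np.hypot(*d).round(4),np.degrees(np.arctan2(d[1],d[0])).round(1))
s=manip.observe();print(s['time_s'],Ro.from_quat(s['ee_rot']).as_matrix().round(3))
b=g['color'];cv2.imwrite('pics/side_rot.png',cv2.resize(b[95:160,310:450],None,fx=5.5,fy=5.5,interpolation=cv2.INTER_CUBIC))
```

```text
captube [0.55709423 0.19669778 0.12724434] [np.float64(0.0006240884747685223), np.float64(0.0006240884747685456)] [0.55734234 0.1950328  0.128     ] [0.55694307 0.19755363 0.128     ]
open [0.46889452 0.30507998 0.11999449] [np.float64(0.0006639247261084363), np.float64(0.0006639247261083798)]
m [0.51723419 0.23584416 0.10388296] [np.float64(0.022195996591257542), np.float64(0.022195996591257476)]
s [0.52271201 0.23722127 0.08496267] [np.float64(0.02382298630821048), np.float64(0.023822986308210364)]
centre [ 0.59905299 -0.23013862]
cap [ 0.5601 -0.2227  0.19  ] 0.0397 169.2
cap [ 0.5694 -0.2576  0.19  ] 0.0404 -137.2
cap [ 0.6381 -0.2375  0.19  ] 0.0397 -10.8
mouth [ 0.5826 -0.1844  0.168 ] 0.0486 109.8
mouth [ 0.6319 -0.193   0.168 ] 0.0496 48.5
mouth [ 0.6134 -0.2797  0.168 ] 0.0516 -73.8
0.35 [[-0.966  0.258 -0.   ]
 [ 0.258  0.966 -0.   ]
 [ 0.    -0.    -1.   ]]
```

View pics/side_rot.png

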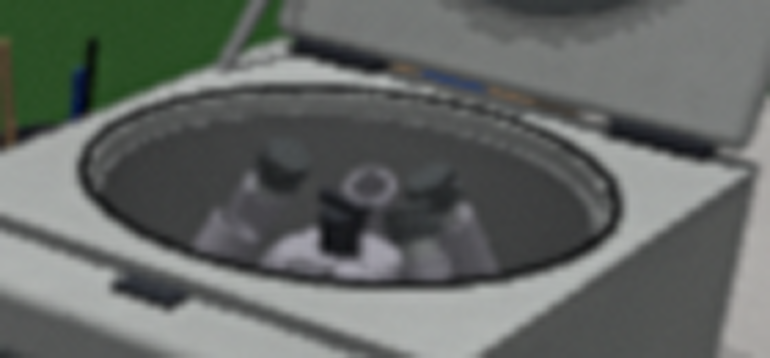

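Rotor geometry agrees: caps are at radius 40 mm (38 expected), mouths at 49–52 mm (50 expected), and the target place is at about (0.632,-0.193). The capped tube triangulates to z = 0.127 (0.128 expected), with 0.6 mm ray error. In this side crop one mouth is visible at (368,185), and the target is hidden. I'll move high over the tube with the fingers closed.

Units first: shifts go in shares of 50 mm and turns go in units of 0.2 rad. So -0.04 m is -0.8, -0.035 m is -0.7.

Request:
tcp_steps(
  offsets="0,0,-0.6,0\n0,0,-0.8,0\n0,0,-0.6,0\n-0.7,-0.34,0,0\n-0.7,-0.34,0,0\n-0.7,-0.34,0,0\n-0.7,-0.34,0,0\n-0.7,-0.34,0,0\n-0.7,-0.34,0,0\n-0.7,-0.34,0,0\n-0.7,-0.34,0,0\n-0.7,-0.34,0,0",
  aperture=0.0,
  grip_n=20,
)

```text
time_s: 1.55
ee_pos: [0.4141, 0.3253, 0.3501]
ee_rot: [0.13, 0.992, 0.0, 0.0]
force: [0.9, 0.8, -1.3]
width: 0.0001
gripper_force: 0.0
```

Request:
tcp_steps(
  offsets="-0.7,-0.34,0,0\n-0.7,-0.34,0,0\n-0.7,-0.34,0,0\n-0.4,-0.34,0,0\n0,0,0,0\n0,0,0,0\n0,0,0,0",
)

```text
time_s: 2.25
ee_pos: [0.5158, 0.2293, 0.3501]
ee_rot: [0.13, 0.992, 0.0, -0.0]
force: [0.7, -0.5, 0.1]
width: 0.0
gripper_force: 0.0
```

Run:
```python
from h import *
s=manip.observe();w=manip.grab_frame("wrist");cv2.imwrite('pics/w1.png',w['color'])
np.save('s1.npy',{'s':s},allow_pickle=True)
R=Ro.from_quat(s['ee_rot']).as_matrix();T=np.array([.557,.197,.1275])
print(s['ee_pos'],s['width'],'tool delta',R.T@(T-s['ee_pos']),'px',proj(w,T,s))
```

```text
[0.51577291 0.22930928 0.35009633] 2.00225755186518e-06 tool delta [-0.04823086 -0.02073948  0.22256762] px [296.97749152 217.20297543]
```

View pics/w1.png

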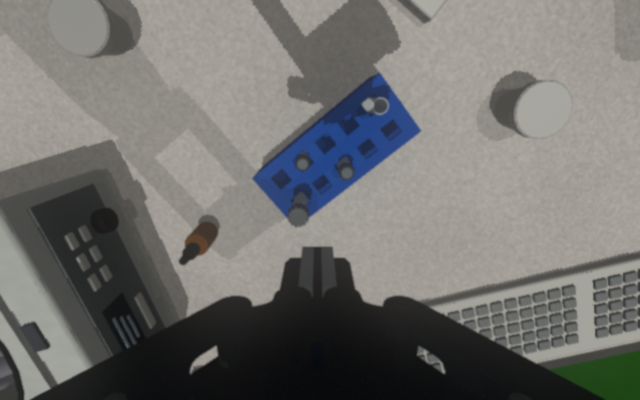

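The wrist view shows the rack, with the ribbed cap at about (299,214) against (297,217) predicted. The closed fingertips end at about (317,247). I'll refine with all three rays and check the tip length.

Run:
```python
from h import *
s=np.load('s1.npy',allow_pickle=True).item()['s'];w=manip.grab_frame("wrist")
im=cv2.imread('pics/w1.png')[195:235,280:320];g=im.astype(int)
m=((g.max(2)<105)&(g[:,:,0]-g[:,:,2]<25)).astype(np.uint8);n,l,st,ce=cv2.connectedComponentsWithStats(m)
print(n,[(st[i].tolist(),(ce[i]+[280,195]).round(1)) for i in range(1,n) if st[i][4]>20])
f=manip.grab_frame("scene");q=manip.grab_frame("side")
r=[ray(f,(367.0,169.8)),ray(q,(254.2,229.2)),ray(w,(299,214.5),s)]
X,e=tri(*r);print(X,e)
R=Ro.from_quat(s['ee_rot']).as_matrix();print('delta',R.T@(X-s['ee_pos']))
for z in (.01,.019,.025,.032):print(z,proj(w,R@[0,0,z]+s['ee_pos'],s), proj(w,R@[-.011,0,z]+s['ee_pos'],s))
```

```text
2 [([7, 0, 22, 31, 495], array([298.4, 210.9]))]
[0.55579897 0.19844672 0.12693595] [np.float64(0.0011435694183778795), np.float64(0.0017220443859206481), np.float64(0.0016088715182868097)]
delta [-0.04669859 -0.01965028  0.22313279]
0.01 [316.06051486 275.04993855] [316.08883578 297.52027184]
0.019 [316.10605677 265.3207898 ] [316.13194761 286.77690626]
0.025 [316.13374461 259.40612565] [316.15820725 280.23345543]
0.032 [316.16367906 253.01180008] [316.18663956 273.14894606]
```

To row units: 0.03 m is 0.6, 0.025 m is 0.5.

Request:
tcp_steps(
  offsets="-0.48,-0.2,0,0\n-0.454,-0.194,0,0\n0,0,0,0\n0,0,0,0\n0,0,0.5,0\n0,0,0.6,0\n0,0,0.6,0\n0,0,0.6,0\n0,0,0.6,0\n0,0,0.4,0\n0,0,0.18,0\n0,0,0,0",
)

```text
time_s: 3.65
ee_pos: [0.5554, 0.198, 0.1752]
ee_rot: [0.13, 0.992, -0.0, -0.001]
force: [-0.5, 0.9, -0.0]
width: 0.0004
gripper_force: 0.0
```

Request:
tcp_steps(
  offsets="0,0,0,0\n0,0,0,0\n0,0,0,0",
)

```text
time_s: 3.95
ee_pos: [0.557, 0.1977, 0.1773]
ee_rot: [0.13, 0.992, 0.001, 0.001]
force: [0.1, 0.0, 0.2]
width: 0.0001
gripper_force: 0.0
```

Run:
```python
from h import *
s=manip.observe();print(s['ee_pos'],s['force'])
a=manip.grab_frame("scene")['color'];b=manip.grab_frame("side")['color']
up=lambda i:cv2.resize(i,None,fx=4,fy=4,interpolation=cv2.INTER_CUBIC)
cv2.imwrite('pics/p1.png',np.hstack([up(a[110:230,320:415]),up(b[180:300,200:300])]))
```

```text
[0.55697123 0.19773162 0.17725543] [0.08434311 0.03762768 0.16578678]
```

View pics/p1.png

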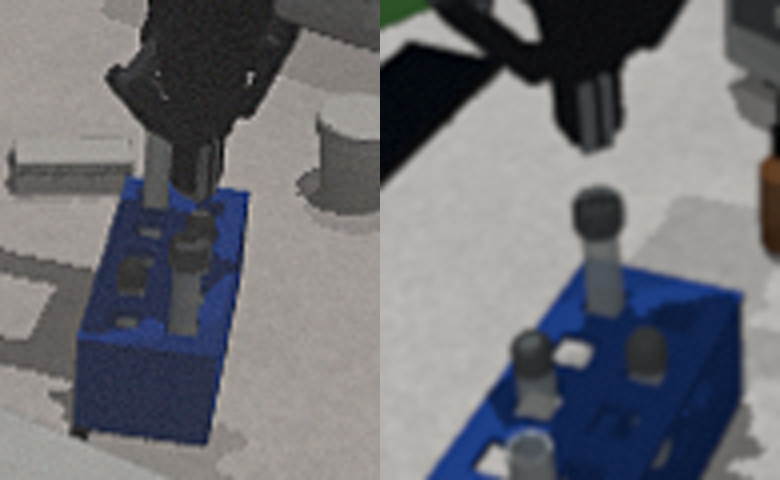

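Both views show the closed fingertips centred over the ribbed cap, about 3 cm above it, touching nothing. I'll hold here, then rise and travel high to the rotor.

Request:
tcp_steps(
  offsets="0,0,0,0\n0,0,0,0\n0,0,0,0\n0,0,0,0\n0,0,0,0\n0,0,0,0\n0,0,0,0\n0,0,0,0\n0,0,0,0\n0,0,0,0\n0,0,0,0\n0,0,0,0",
  quiet=true,
)

```text
ok
```

Request:
tcp_steps(
  offsets="0,0,0,0\n0,0,0,0\n0,0,0,0\n0,0,0,0\n0,0,0,0\n0,0,0,0\n0,0,0,0\n0,0,0,0\n0,0,0,0\n0,0,0,0\n0,0,0,0\n0,0,0,0",
)

```text
time_s: 6.45
ee_pos: [0.5565, 0.1975, 0.176]
ee_rot: [0.13, 0.992, 0.0, 0.0]
force: [-0.3, -0.4, -0.4]
width: 0.0
gripper_force: 0.0
```

Request:
tcp_steps(
  offsets="0,0,-0.4,0\n0,0,-0.6,0\n0,0,-0.7,0\n0,0,-0.7,0\n0,0,-0.7,0\n0,0,-0.7,0\n0,0,-0.6,0\n0,0,0,0\n0,0,0,0",
)

```text
time_s: 7.35
ee_pos: [0.5564, 0.1975, 0.3963]
ee_rot: [0.13, 0.992, 0.0, 0.0]
force: [0.4, -0.9, -0.8]
width: -0.0006
gripper_force: 0.0
```

Request:
tcp_steps(
  offsets="-0.33,-0.68,0,0\n-0.33,-0.68,0,0\n-0.33,-0.68,0,0\n-0.33,-0.68,0,0\n-0.33,-0.68,0,0\n-0.33,-0.68,0,0\n-0.33,-0.68,0,0\n-0.33,-0.68,0,0\n-0.33,-0.68,0,0\n0,0,0,0\n0,0,0,0\n0,0,0,0",
)

```text
time_s: 8.55
ee_pos: [0.6207, -0.1355, 0.395]
ee_rot: [0.13, 0.992, 0.0, -0.001]
force: [-0.0, 0.5, 0.7]
width: -0.0001
gripper_force: 0.0
```

Run:
```python
from h import *
s=manip.observe();w=manip.grab_frame("wrist");cv2.imwrite('pics/w2.png',w['color'])
np.save('s2.npy',{'s':s},allow_pickle=True)
R=Ro.from_quat(s['ee_rot']).as_matrix();T=np.array([.632,-.193,.168])
print(s['ee_pos'],s['joints'],'tool delta',R.T@(T-s['ee_pos']),'px',proj(w,T,s))
```

```text
[ 0.62071856 -0.13547486  0.39504194] [-2.33309210e-01  3.77447207e-01  1.12293970e+00  6.85076148e-04
  1.64328825e+00 -1.54409097e+00] tool delta [-0.02616575 -0.05283481  0.22695438] px [266.3496165 196.0232997]
```

View pics/w2.png

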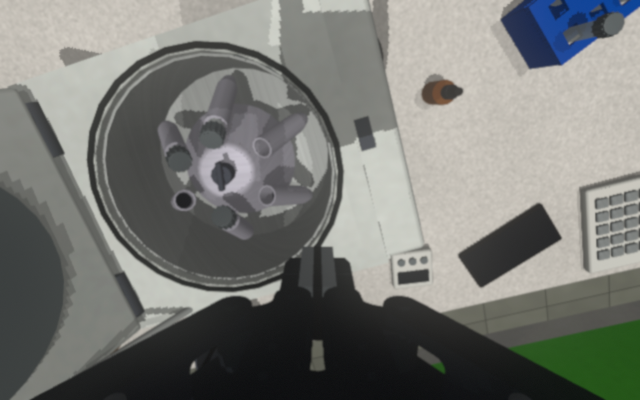

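The wrist view shows all six places. The lone cap at (178,157) faces the empty mouth at (267,195) across the hub (223,174), and the other two caps, (212,132) and (226,216), face each other. The prediction was (266.3,196.0), so it agrees within a pixel.

Run:
```python
from h import *
s=np.load('s2.npy',allow_pickle=True).item()['s'];w=manip.grab_frame("wrist");f=manip.grab_frame("scene")
X,e=tri(ray(f,(283.6,266)),ray(w,(267,195.3),s));n=manip.observe()
R=Ro.from_quat(n['ee_rot']).as_matrix();print(X,e,n['ee_pos'],R.T@(X-n['ee_pos']))
```

```text
[ 0.6314884  -0.19234374  0.16729214] [np.float64(0.0001296200862112448), np.float64(0.00012962008621132364)] [ 0.62088008 -0.13514156  0.39605399] [-0.02493734 -0.05264594  0.22874253]
```

The height comes out at 0.1673 (0.168 expected), so the measurement is good. I'll go over it, then straight down to about 3 cm above.

To row units: 0.03 m is 0.6, -0.0265 m is -0.53.

Request:
tcp_steps(
  offsets="-0.25,-0.53,0,0\n-0.25,-0.53,0,0\n0,0,0,0\n0,0,0,0\n0,0,0.5,0\n0,0,0.6,0\n0,0,0.6,0\n0,0,0.6,0\n0,0,0.6,0\n0,0,0.4,0\n0,0,0.26,0\n0,0,0,0",
)

```text
time_s: 9.9
ee_pos: [0.6307, -0.1927, 0.2164]
ee_rot: [0.129, 0.992, 0.0, -0.002]
force: [0.3, -0.6, 0.7]
width: -0.0001
gripper_force: 0.0
```

Request:
tcp_steps(
  offsets="0,0,0,0\n0,0,0,0\n0,0,0,0",
)

```text
time_s: 10.2
ee_pos: [0.6321, -0.1942, 0.2194]
ee_rot: [0.13, 0.992, -0.0, 0.001]
force: [0.3, 1.0, -0.3]
width: 0.0003
gripper_force: 0.0
```

Run:
```python
from h import *
s=manip.observe();print(s['ee_pos'],s['force'])
a=manip.grab_frame("scene")['color'];b=manip.grab_frame("side")['color']
cv2.imwrite('pics/p2.png',np.hstack([cv2.resize(i,(400,400),interpolation=cv2.INTER_CUBIC) for i in (a[190:310,210:330],b[60:180,310:430])]))
```

```text
[ 0.63208701 -0.19415884  0.21944642] [ 0.25566163  0.95935917 -0.27163121]
```

View pics/p2.png

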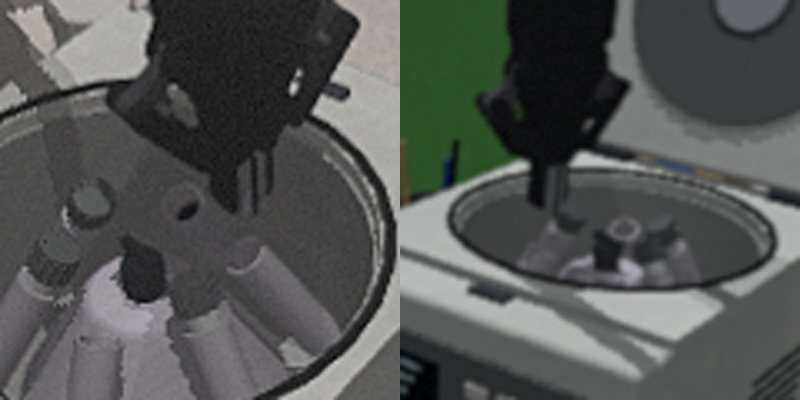

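Scene shows the fingertips just above the target mouth at crop (245,255), clear of the neighbouring cap. Side agrees, with the rotor undisturbed. I'll hold here, then hand in while still pointing.

Request:
tcp_steps(
  offsets="0,0,0,0\n0,0,0,0\n0,0,0,0\n0,0,0,0\n0,0,0,0\n0,0,0,0\n0,0,0,0\n0,0,0,0\n0,0,0,0\n0,0,0,0\n0,0,0,0\n0,0,0,0",
  quiet=true,
)

```text
ok
```

Request:
tcp_steps(
  offsets="0,0,0,0\n0,0,0,0\n0,0,0,0\n0,0,0,0\n0,0,0,0\n0,0,0,0\n0,0,0,0\n0,0,0,0\n0,0,0,0\n0,0,0,0\n0,0,0,0\n0,0,0,0",
)

```text
time_s: 12.7
ee_pos: [0.6315, -0.1941, 0.218]
ee_rot: [0.13, 0.992, 0.0, -0.0]
force: [-0.2, 0.4, -1.0]
width: -0.0
gripper_force: 0.0
```

```bash
python3 -c "
from cell import manip
print(manip.finish_job())"
```

```text
the job is handed in; nothing more can be done
None
```

I pointed at the capped long tube, then at the empty rotor place across from the unpartnered tube, for over 2 s each at about 3 cm above; I saw no sign of contact and handed the job in at 12.7 s, still pointing (no verdict was returned).

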